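# Bank a coin tube in the lever-lid box

### The arm

A 6-joint arm with a two-finger parallel gripper is mounted at the origin on the work surface. World frame = base frame: x ahead of the robot, y to its left, z up, the work surface at z = 0. Lengths are in mm, angles in degrees, forces in N, time in s.
With the tool pointing down it reaches from about 300 to 825 mm from the base axis. Payload 5.4 kg.
Tool frame: the origin (TCP) lies between the finger pads; the fingertips stand ahead of it and the grasp point (between the pads) lies 3 mm ahead of it (arm.tip_reach is the z of the fingertips in the tool frame, in mm); z points along the fingers, y is the direction in which the jaws open and shut (so a half turn about z gives the same grasp; the last joint's range is limited). The gripper opens to 92 mm and grips with 3 to 60 N. Pads are 20 mm wide; open, the fingers measure 128 mm over their backs; the gripper's body (75 mm by 189 mm) begins 69 mm behind the grasp point.
Start: joints at [-12.038, 9.076, 91.501, -0, 79.423, -12.038], TCP at [574.984, -0.018, 236.601] pointing down, gripper open.
Joint ranges: [-166.64, 166.64], [-54.1, 131.32], [10.49, 154.53], [-73.88, 253.88], [9.74, 151.15], [-171.62, 171.62]. Speed limits (degrees/s): [147.25, 147.25, 180, 180, 180, 180].

### API

Orientations are given as [roll, pitch, yaw] about the fixed x, y, z axes, in that order (R = Rz(yaw) Ry(pitch) Rx(roll)).
In Python, from rig import arm, camera, workorder gives the robot as it stands.
- The arm moves only by the shell command python3 -m crank 'ROWS' [FORCE]. ROWS is JSON, a list of rows, each a list of 7 numbers: the turn, a rotation vector about the tool's x, y, z in rad, then the shift along the tool's x, y, z in mm, then the opening, from 0 (shut) to 1 (fully open). In form: [[ax, ay, az, tx, ty, tz, claw], ...]. A call has 1 to 5 rows; each row is the pose to reach, as a shift and turn from the pose commanded when the call began, along the tool's axes at that moment; what a row does not reach only later rows make up. A row lasts 1/8 s, in which the tool goes at most 62.5 mm and 10.7 degrees, less where a joint would pass 70% of its speed; a pose out of reach is approached as far as the arm can. A call with a gripper value outside its range is refused whole. The fingers move at their own pace and stop on an object; FORCE is the grip in N (left out, the last holds). Time passes only in rows, so rows that repeat a pose let the fingers close. It gives the time, the measured TCP pose, the force and the opening at its end, in the units of the state.
- arm.get_obs(): the state, without advancing time (a new reading comes with each control period).
- camera(name): name is "scene" or "side" or "wrist"; returns a dict with "image" (400x640x3 uint8, red, green, blue), "K" (3x3 intrinsics, pixels), "k1" (the pictures are not rectified: a ray, as slopes to the right and down, at radius r is drawn at 1 + k1 r^2 times it, then the intrinsics apply), "world_to_cam" (4x4, takes a point from world to camera coordinates). Camera axes: x right, y down, z forward; pixel columns grow to the right and rows downward; lengths in mm; the calibration is good to about 2 mm. A picture is of the moment at which its call begins. There is no depth.
- workorder.sign_off(): hands the job in, once; it reports no verdict.
The state is a dict: "time_s": time; "joints": joint angles; "dq": joint speeds; "joint_efforts": joint torques, N m; "ee_pos": TCP position; "tcp_rot": TCP orientation; "contact_force": force on the tool from outside, world axes, zero at the start; "torque": the same for the moment, N m; "opening": finger opening in mm.
Only numpy, scipy, OpenCV 4.12 (cv2) and the standard library are available. Lean on these libraries where they do the work, as an engineer would, in place of code of your own. Each camera call takes 0.05 s, during which the arm holds its last target. There are 200 camera calls.

### The job

Bank the red-capped coin tube in the lever-lid box: set the large brass weight on the box's lever so that it alone holds the lid up, reach in under the raised lid and stand the tube upright on the floor of the well at the back of the box, then take the weight off so that the lid closes, and stand the weight wholly on its round blue pad again. Move the lid only by the lever, never touching it with the robot, and leave everything else on the counter as it is.

Things in the scene. Friction and masses are not known exactly. Their poses are not given: they have to be found in the camera images.
- coinbox: dark wooden box fixed to the counter, 144 (x) x 164 (y) x 98 mm (z) with walls 6 mm thick; origin: centre of its underside; its front with the lever looks to its -x, its lid is hinged along the top of its rear wall (+x). Inside, the front part is a solid step with its top 42 mm above the counter (from x = -66 to -10 mm of the box); behind it lies the well (x = -10 to 66 mm, y = -76 to 76 mm). Only in the well does a tube fit under the closed lid
- well (a point): centre of the well's floor, 28 mm behind the box's origin (its +x) and 22 mm above the counter; axes as the box's
- lid (a joint): angle of the flat steel lid, 144 x 164 x 5 mm, rad: 0 closed (flat on the rim, 98 mm up), 1.05 to 1.1 fully raised; then it leans over the well at about 60 degrees from level, its free edge 125 mm above the rim and 72 mm in front of the hinge. It moves with the lever (3.89 times the lever's angle) and falls shut within a second or so when the lever is let go
- lever (a joint): angle of the lever, rad: 0 up (lid closed), 0.27 fully down on its stop (lid fully raised, the pad level); sprung and damped: pressing at the pad takes about 5 N, more if fast
- lever_pad (a point): centre of the top of the lever's 62 x 62 mm red press pad, 150 mm in front of the box's origin when down (its -x). The pad's top is 25 mm above the counter when fully down, about 48 mm when up, when it slopes 0.27 rad down towards the box; it turns about a level axis 60 mm in front of the box's origin. The clear gap from pad centre to the box's front is about 75 mm
- weight_center (a point): large brass weight: upright cylinder, 44 mm diameter, 60 mm tall, with a small knob on top up to 78 mm; about 0.8 kg; point on its axis 30 mm above its underside
- wpad: round blue pad for the weight, fixed, 100 mm diameter, 4 mm thick; origin: centre of its underside. The weight starts on it
- tube_red_center (a point): coin tube with a red cap and red foot: upright cylinder full of gold coins, 34 mm diameter, 70 mm tall, about 0.2 kg; point at its centre, half-way up
- tube_blue_center (a point): bystander: equal tube with a blue cap and foot; its centre
- tube_white_center (a point): bystander: equal tube with a white cap and foot; its centre
- tray: grey velvet tray fixed to the counter, 200 (x) x 150 (y) x 22 mm, walls 6 mm, floor 6 mm thick, in which the three tubes stand in a row along its x; origin: centre of its underside
- bangle: bystander: gold bangle lying in the tray, 64 mm diameter, 8 mm tall; origin: centre of its underside
- small_weight: bystander: small brass weight beside the round pad, 26 mm diameter, 44 mm tall; origin: centre of its underside
- ringbox: bystander: closed blue ring box beside the round pad, 51 x 51 x 42 mm; origin: centre of its underside
- loupe: bystander: steel loupe, 60 x 30 x 16 mm; origin: underside
- goldbar: bystander: small gold bar, 50 x 28 x 9 mm; origin: centre of its underside
Things that resemble listed ones, but are neither listed nor needed, are in the scene too. Of the things that look like the wpad, take the one that is farthest to the robot's left at the start.

How it is judged:
By the outcome, as a careful person would: the job done as asked, in the order asked, and still so for the second after the job is handed in, with the robot touching nothing.
It also fails if it takes over 64 s, if anything falls off the work surface, if the arm or the gripper's body presses on something with over 40 N, if the wrist force passes 120 N, or if a joint passes its speed limit or range.

## Working session

There is one attempt and no reset: what is moved stays moved. The work goes in short steps, Python scripts to look and compute and a shell command to move; the robot and the scene stay as the last step left them, time stands still between calls to the robot, and variables do not carry over. Pictures are saved under pics/ and viewed, about 8 in all and at most 12, crops included, and the job is handed in when it is done.

```bash
mkdir -p pics; ls
cat > h.py <<'E'
import numpy as np, cv2
from rig import arm, camera
def shot(n,f):
    c=camera(n); cv2.imwrite('pics/'+f,cv2.cvtColor(c['image'],cv2.COLOR_RGB2BGR)); return c
def ray(c,u,v):
    K=c['K'];x=(u-K[0][2])/K[0][0];y=(v-K[1][2])/K[1][1];
    rd=np.hypot(x,y);r=rd
    for _ in range(30): r=rd/(1+c['k1']*r*r)
    s=r/rd if rd>0 else 1
    T=np.array(c['world_to_cam']);R=T[:3,:3];o=-R.T@T[:3,3]
    return o,R.T@np.array([x*s,y*s,1])
def onz(c,u,v,z):
    o,d=ray(c,u,v); return (o+d*(z-o[2])/d[2]).round(1)
def proj(c,p):
    T=np.array(c['world_to_cam']);q=T[:3,:3]@np.array(p)+T[:3,3];x,y=q[:2]/q[2];r2=x*x+y*y;k=1+c['k1']*r2
    K=c['K'];return np.array([K[0][0]*x*k+K[0][2],K[1][1]*y*k+K[1][2]])
E
python3 - <<'E'
from h import *
import pickle
d={n:shot(n,n+'0.png') for n in('scene','side','wrist')}
pickle.dump(d,open('c0.pkl','wb'))
for n in d:
    T=np.array(d[n]['world_to_cam']);print(n,(-T[:3,:3].T@T[:3,3]).round(),d[n]['k1'],T[2,:3].round(2),d[n]['K'][0][0])
print(arm.get_obs(), arm.tip_reach)
E
```

```text
pics
scene [1217.  787.  765.] 0.02744966076988716 [-0.52 -0.65 -0.56] 488.397041978412
side [491. 613. 827.] -0.09883681431035979 [ 0.09 -0.65 -0.75] 403.6283379765026
wrist [574.  68. 384.] -0.022674970642046977 [-0.   -0.24 -0.97] 347.4727151657841
{'time_s': 0.15, 'joints': array([-1.20359712e+01,  9.10472152e+00,  9.15539049e+01, -1.10551069e-03,
        7.94222595e+01, -1.20376742e+01]), 'dq': array([-0.02891706, -0.07407076, -0.26687646, -0.01911606, -0.03238588,
        0.00510441]), 'joint_efforts': array([ 3.99315013e-04, -3.85916662e+01, -3.22434962e+01,  7.02334754e-02,
        3.51220253e-02, -9.48688057e-05]), 'ee_pos': array([5.74560582e+02, 8.55135406e-02, 2.35856300e+02]), 'tcp_rot': array([-1.79920666e+02, -1.58066090e-02,  9.00018957e+01]), 'contact_force': array([0.20928631, 0.37013167, 1.22989897]), 'torque': array([ 0.01852041,  0.0730789 , -0.00930517]), 'opening': 91.5533936360722} 22.0
```

View pics/scene0.png

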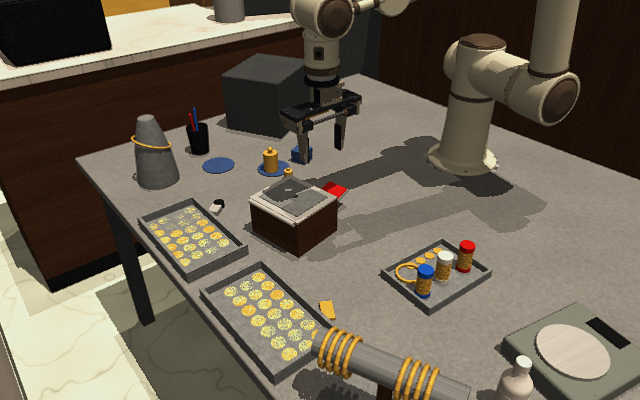

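View pics/side0.png

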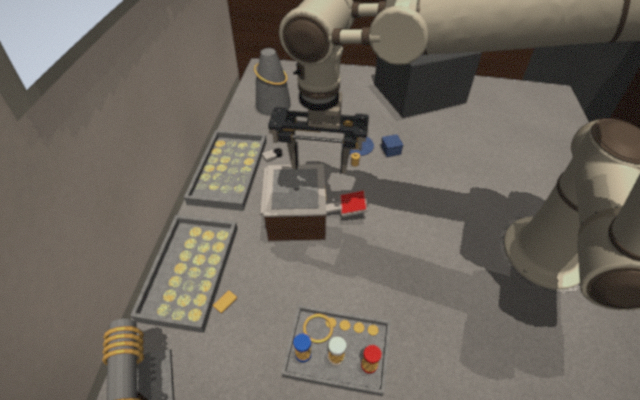

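The scene picture shows two blue discs, an empty one at (219,165) and one under the brass weight at (273,169). The box is at (293,215) with the red pad at (335,190). The red tube is at (466,257), with white at (444,266) and blue at (426,281). Next I'll measure these and view enlarged crops.

Run:
```python
from h import *
import pickle
d=pickle.load(open('c0.pkl','rb'));s=d['scene'];e=d['side']
print('discs',onz(s,219,165,4),onz(s,273,169,4))
print('weight base~',onz(s,270,172,4),'red tube top',onz(s,467,244,76), onz(e,372,352,76),'white',onz(s,445,256,76),onz(e,337,343,76))
print('pad',onz(s,335,190,48),onz(e,353,203,48))
for n in 'scene','side','wrist':
    im=d[n]['image'];h=cv2.cvtColor(im,cv2.COLOR_RGB2HSV)
    red=((h[...,0]<6)|(h[...,0]>174))&(h[...,1]>170)&(h[...,2]>90)
    blue=(abs(h[...,0].astype(int)-111)<10)&(h[...,1]>110)&(h[...,2]>50)
    for nm,m in(('red',red),('blue',blue)):
        N,l,st,c=cv2.connectedComponentsWithStats(m.astype(np.uint8))
        for i in range(1,N):
            if st[i,4]>25: print(n,nm,c[i].round(1),st[i])
a=d['scene']['image'][130:260,190:370];b=d['wrist']['image']
a=cv2.resize(a,None,fx=3.4,fy=3.4,interpolation=cv2.INTER_CUBIC)[:, :612]
b=d['wrist']['image']
cv2.imwrite('pics/crop1.png',a[...,::-1])
```

```text
discs [ 623.3 -450.8    4. ] [ 507.4 -321.6    4. ]
weight base~ [ 524.9 -312.5    4. ] red tube top [432.1 332.7  76. ] [428.2 329.7  76. ] white [501.9 327.9  76. ] [495.2 320.6  76. ]
pad [483.6 -56.   48. ] [493.  -55.7  48. ]
scene red [191.5 120.9] [188 113   7  18  33]
scene red [334.  188.8] [322 181  25  18 216]
scene red [467.6 245.8] [460 240  15  14 145]
scene red [464.8 270. ] [459 268  11   5  31]
scene blue [195.1 118.4] [193 107   5  24  58]
scene blue [295.4 149. ] [291 145   8   8  30]
scene blue [310.2 152.4] [309 147   3  13  28]
scene blue [218.  164.9] [203 158  31  15 376]
scene blue [273.8 169.1] [258 161  31  15 194]
scene blue [425.5 271. ] [418 264  16  15 195]
scene blue [422.7 295.5] [415 291  15   8  46]
side red [352.7 201.9] [342 192  23  21 380]
side red [371.7 354. ] [364 346  17  17 227]
side blue [301.5 342.2] [293 334  18  18 230]
wrist red [248.9 237.3] [ 208  206   71   67 2667]
```

View pics/crop1.png

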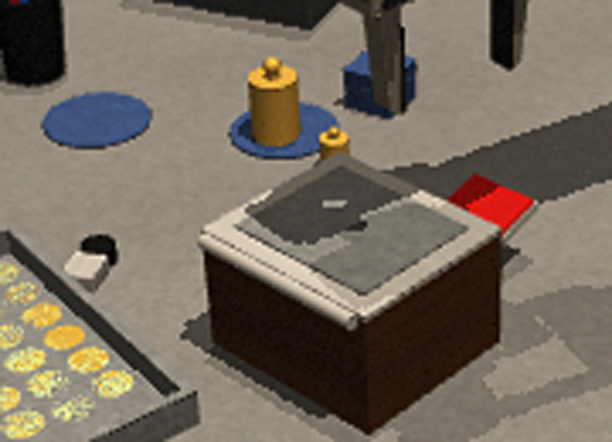

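View pics/wrist0.png

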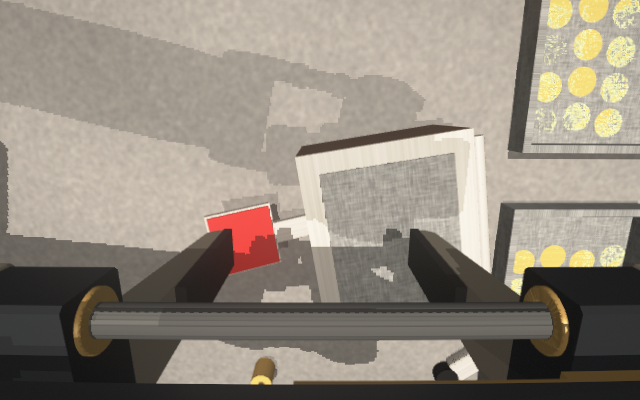

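The crop confirms it. The disc at y≈-322 carries the weight and is the left-most of the two, since the empty one is at y≈-451. The wrist picture shows the lid's front-left corner at (297,157), its rear-left corner at about (475,135), and the pad corners at (205,216), (270,204) and (280,263). The box is yawed by roughly +10°.

Run:
```python
from h import *
import pickle
d=pickle.load(open('c0.pkl','rb'));s=d['scene'];e=d['side'];w=d['wrist']
print('lid scene',[onz(s,*p,103) for p in((249.4,200.6),(294.4,224.1),(337,199),(291.5,175.6))])
print('lid wrist',[onz(w,*p,103) for p in((297,157),(474,134))])
print('pad wrist',onz(w,205,216,56),onz(w,270,204,40),onz(w,280,263,40))
im=w['image'];h=cv2.cvtColor(im,cv2.COLOR_RGB2HSV)
print('tray',[onz(s,*p,22) for p in((381,272),(432,311),(491,270),(440,239))])
print('pad blue scene',onz(s,273.3,168.3,4),'weight knob',onz(s,270,147.6,82),'top', onz(s,270.3,152,64),'small w top',onz(s,288.5,168,50))
print('ringbox',onz(s,302,150,42), onz(e,391,145,30))
h=cv2.cvtColor(s['image'],cv2.COLOR_RGB2HSV)[140:182,250:300]
g=((h[...,0]>12)&(h[...,0]<30)&(h[...,1]>130)).astype(np.uint8)
N,l,st,c=cv2.connectedComponentsWithStats(g)
for i in range(1,N):
  if st[i,4]>15: print(c[i]+[250,140],st[i]+[250,140,0,0,0])
for nm,p in(('red',(467.6,245.8)),('blu',(425.5,271)),('white',(445,256))): print(nm,onz(s,*p,70))
for nm,p in(('red',(371.7,354)),('blu',(301.5,342.2))): print(nm,onz(e,*p,70))
# triangulate
def tri(p,q):
    o1,a=ray(s,*p);o2,b=ray(e,*q);A=np.stack([a,-b],1);t=np.linalg.lstsq(A,o2-o1,rcond=None)[0];return (o1+a*t[0]).round(1),(o2+b*t[1]).round(1)
print(tri((467.6,245.8),(371.7,354)),tri((334,188.8),(352.7,201.9)))
```

```text
lid scene [array([730.7, -88.5, 103. ]), array([703.7,  58.2, 103. ]), array([562.5,  42.6, 103. ]), array([ 582. , -117.8,  103. ])]
lid wrist [array([554.6,  34.9, 103. ]), array([696.3,  53.5, 103. ])]
pad wrist [459.7 -28.7  56. ] [521.9 -20.5  40. ] [530.3 -85.5  40. ]
tray [array([599.1, 236.5,  22. ]), array([602.3, 384.8,  22. ]), array([405.2, 387.5,  22. ]), array([404.9, 243.8,  22. ])]
pad blue scene [ 504.2 -324.6    4. ] weight knob [ 514.7 -318.4   82. ] top [ 511.6 -323.5   64. ] small w top [ 512.3 -230.4   50. ]
ringbox [ 405.7 -305.3   42. ] [ 398.1 -312.5   30. ]
[270.21052632 160.04334365] [263 147  15  26 323]
[287.5        171.77586207] [284 168   9   9  58]
red [429.4 333.5  70. ]
blu [565.2 328.9  70. ]
white [495.7 324.   70. ]
red [428.1 331.4  70. ]
blu [562.7 325.8  70. ]
(array([427.6, 332.4,  68.4]), array([428. , 331. ,  68.9])) (array([493.9, -48.3,  59.9]), array([494. , -48.7,  60.2]))
```

```bash
cat >> h.py <<'E'
from scipy.spatial.transform import Rotation as Ro
def row(p,yaw,tilt=0):
    o=arm.get_obs();R0=Ro.from_euler('xyz',o['tcp_rot'],degrees=True)
    R=Ro.from_euler('z',yaw,degrees=True)*Ro.from_euler('y',tilt,degrees=True)*Ro.from_euler('x',180,degrees=True)
    return (R0.inv()*R).as_rotvec().round(3),R0.inv().apply(np.array(p)-o['ee_pos']).round(1)
E
python3 -c "
from h import *
print(row((508,-300,230),187.3))"
```

```text
(array([-1.000e-03, -1.000e-03, -1.698e+00]), array([-300.1,  -66.6,    5.9]))
```

```bash
python3 -m crank '[[0,0,-0.18,-60,-13,1,0.7],[0,0,-0.36,-120,-27,2,0.7],[0,0,-0.54,-180,-40,3,0.7],[0,0,-0.72,-240,-53,4,0.7],[0,0,-0.9,-300,-67,6,0.7]]' && python3 -c "
from h import *
print(row((508,-300,230),187.3))"
```

```text
time_s: 0.78
ee_pos: [511.1, -286.2, 230.9]
tcp_rot: [180.0, -0.0, 140.2]
contact_force: [0.3, 0.1, -0.4]
opening: 64.3
(array([ 0.   , -0.   , -0.821]), array([ -6.5, -12.6,   0.9]))
```

```bash
python3 -m crank '[[0,0,-0.18,0,0,0,0.7],[0,0,-0.36,0,0,0,0.7],[0,0,-0.54,0,0,0,0.7],[0,0,-0.72,0,0,0,0.7],[0,0,-0.8,0,0,0,0.7]]'
python3 - <<'E'
from h import *
import pickle
c=shot('wrist','w1.png');pickle.dump(c,open('c1.pkl','wb'))
print(arm.get_obs()['ee_pos'],arm.get_obs()['tcp_rot'])
h=cv2.cvtColor(c['image'],cv2.COLOR_RGB2HSV)
blue=(abs(h[...,0].astype(int)-111)<10)&(h[...,1]>110)&(h[...,2]>50)
N,l,st,cc=cv2.connectedComponentsWithStats(blue.astype(np.uint8))
for i in range(1,N):
  if st[i,4]>60: print(cc[i].round(1),st[i],onz(c,*cc[i],4))
E
```

```text
time_s: 1.4
ee_pos: [511.5, -284.4, 230.6]
tcp_rot: [180.0, -0.0, -174.1]
contact_force: [0.8, 0.6, 0.1]
opening: 64.5
[ 511.53524109 -284.44578571  230.65386571] [ 1.79964633e+02 -3.19343640e-02 -1.73982958e+02]
[  6.4 259. ] [  0 255  15   8  93] [ 645.8 -642.2    4. ]
```

View pics/w1.png

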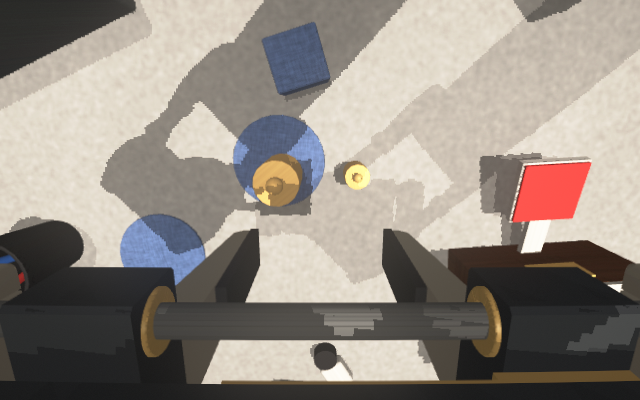

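The wrist picture shows the weight's knob at (274,184) with its body top centred near (277,180), and the blue pad spanning columns 233–325 from row 115. The small weight is at (357,177), the ring box at (296,60), and the lever pad's corners are at (519,159), (591,161), (576,221) and (511,219).

Run:
```python
from h import *
import pickle
c=pickle.load(open('c1.pkl','rb'));s=pickle.load(open('c0.pkl','rb'))['scene'];e=pickle.load(open('c0.pkl','rb'))['side']
h=cv2.cvtColor(c['image'],cv2.COLOR_RGB2HSV)
b=(abs(h[...,0].astype(int)-111)<14)&(h[...,1]>60)
b[:, :215]=0;b[:, 340:]=0;b[:105]=0;b[225:]=0
# undistort-free: rays of outline points onto z=4, fit circle of hull
cnt=max(cv2.findContours(b.astype(np.uint8),0,1)[0],key=cv2.contourArea)[:,0,:]
P=np.array([onz(c,*p,4)[:2] for p in cnt]);H=cv2.convexHull(P.astype(np.float32))[:,0]
print('wpad circle',cv2.minEnclosingCircle(H.astype(np.float32)))
print('knob',onz(c,274,184,79),'top',onz(c,277,181,64),'small',onz(c,357,177,44))
from scipy.optimize import least_squares
# top outline of weight (brass) : rows of body
g=(h[...,0]>10)&(h[...,0]<30)&(h[...,1]>110);g[:,:240]=0;g[:,320:]=0;g[:140]=0;g[225:]=0
ys,xs=np.nonzero(g);print('brass bbox',xs.min(),xs.max(),ys.min(),ys.max())
print('lever pad',[onz(c,*p,z) for p,z in(((519,158),56),((591,160),56),((576,221),40),((511,219),40))])
m=((h[...,0]<6)|(h[...,0]>174))&(h[...,1]>130)&(h[...,2]>90);m[:,:480]=0
ys,xs=np.nonzero(m);q=(xs.mean(),ys.mean());print('red cen',q,onz(c,*q,48))
w0=pickle.load(open('c0.pkl','rb'))['wrist']
for x in(s,e,c): print(proj(x,(509,-322,82)).round(1))
```

```text
wpad circle ((497.81219482421875, -330.05999755859375), 49.24250030517578)
knob [ 507.6 -324.6   79. ] top [ 507.6 -323.7   64. ] small [ 499.6 -248.3   44. ]
brass bbox 253 301 154 205
lever pad [array([ 463.9, -100.7,   56. ]), array([458.3, -31.2,  56. ]), array([522.4, -15.9,  40. ]), array([527.2, -84.6,  40. ])]
red cen (np.float64(549.8244166192374), np.float64(191.07228229937394)) [493.  -57.4  48. ]
[270.9 146.6]
[355.2 125.9]
[276.4 186.6]
```

```bash
python3 -c "
from h import *
print(row((507.6,-324,120),187.4),row((507.6,-324,47),187.4))"
```

```text
(array([ 0.001, -0.001, -0.024]), array([  8. , -39. , 110.6])) (array([ 0.001, -0.001, -0.024]), array([  8. , -39. , 183.6]))
```

```bash
python3 -m crank '[[0,0,-0.024,4,-20,30,0.7],[0,0,-0.024,8,-39,60,0.7],[0,0,-0.024,8,-39,110,0.7],[0,0,-0.024,8,-39,150,0.7],[0,0,-0.024,8,-39,183,0.7]]' && python3 -m crank '[[0,0,0,0,0,0,0.7],[0,0,0,0,0,0,0.0],[0,0,0,0,0,0,0.0],[0,0,0,0,0,0,0.0],[0,0,0,0,0,0,0.0]]' 30; python3 -c "
from h import *
shot('wrist','w2.png')"
```

```text
time_s: 2.08
ee_pos: [506.9, -323.6, 45.9]
tcp_rot: [179.9, -0.1, -173.0]
contact_force: [0.2, -0.4, 0.2]
opening: 64.3
time_s: 2.7
ee_pos: [509.0, -325.9, 50.4]
tcp_rot: [-179.8, 0.2, -172.9]
contact_force: [0.2, -2.8, 7.5]
opening: 43.1
```

View pics/w2.png

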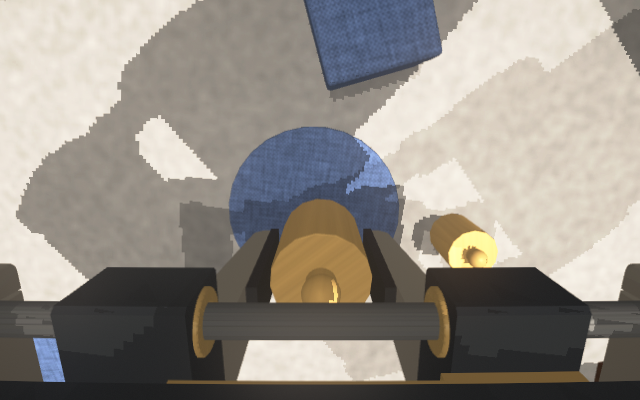

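The weight is held centrally between the pads, and its knob is at (320,288). Now I'll lift it.

```bash
python3 -m crank '[[0,0,0,0,0,-20,0.0],[0,0,0,0,0,-60,0.0],[0,0,0,0,0,-100,0.0],[0,0,0,0,0,-100,0.0]]'; python3 -c "
from h import *
import pickle
print(row((489.3,-57.4,145),187.4))
c=camera('wrist');h=cv2.cvtColor(c['image'],cv2.COLOR_RGB2HSV)
b=(abs(h[...,0].astype(int)-111)<14)&(h[...,1]>60);b[220:]=0
for q in cv2.findContours(b.astype(np.uint8),0,1)[0]:
  if cv2.contourArea(q)>800: 
    P=np.array([onz(c,*p,4)[:2] for p in q[:,0]]).astype(np.float32); print(q[:,0].min(0),q[:,0].max(0),cv2.minEnclosingCircle(P))
"
```

```text
time_s: 3.25
ee_pos: [509.1, -325.2, 151.3]
tcp_rot: [-179.7, 0.2, -172.9]
contact_force: [1.1, -0.3, -7.5]
opening: 43.6
(array([-0.005,  0.004, -0.005]), array([-13.5, 268.3,   5.1]))
[259 122] [372 219] ((497.7970886230469, -330.1564025878906), 49.256614685058594)
[307   3] [392  95] ((390.45001220703125, -316.0), 39.492408752441406)
```

```bash
python3 -m crank '[[0,0,0,-3,54,1,0.0],[0,0,0,-6,108,2,0.0],[0,0,0,-9,162,3,0.0],[0,0,0,-11,216,4,0.0],[0,0,0,-13,268,5,0.0]]'; python3 -m crank '[[0,0,0,0,0,0,0],[0,0,0,0,0,10,0],[0,0,0,0,0,10,0]]'
python3 - <<'E'
from h import *
import pickle
print(row((489.3,-57.4,100),187.4))
c=shot('wrist','w3.png');pickle.dump(c,open('c3.pkl','wb'))
E
```

```text
time_s: 3.92
ee_pos: [484.6, -53.9, 139.8]
tcp_rot: [179.8, -0.3, -172.9]
contact_force: [0.6, 1.3, -7.8]
opening: 43.3
time_s: 4.3
ee_pos: [485.9, -57.0, 130.7]
tcp_rot: [179.9, -0.2, -173.0]
contact_force: [-0.7, -0.8, -7.8]
opening: 43.4
(array([ 0.002, -0.004, -0.006]), array([-3.5, -0.9, 30.7]))
```

View pics/w3.png

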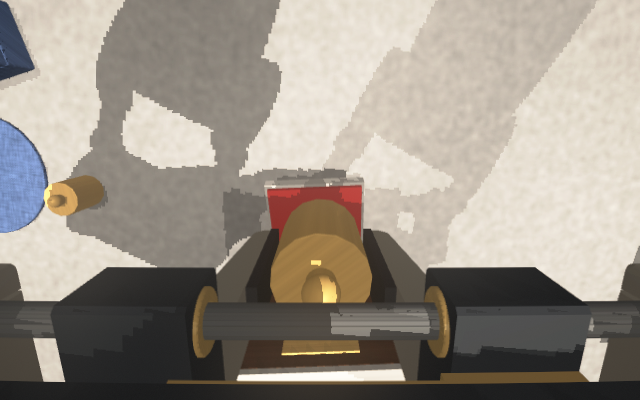

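The red pad lies under the weight with its front corners at (268,187) and (363,186), so its centreline is column 316, against 320 for the weight.

Run:
```python
from h import *
import pickle
c=pickle.load(open('c3.pkl','rb'))
a,b=onz(c,267.5,188,56),onz(c,363,187,56);print(a,b,b-a)
f=np.array([np.cos(np.radians(7.4)),np.sin(np.radians(7.4))])
print('pad centre up',(a+b)[:2]/2+f*30)
```

```text
[469.2 -92.7  56. ] [460.9 -30.6  56. ] [-8.3 62.1  0. ]
pad centre up [494.80013487 -57.7861321 ]
```

```bash
python3 -m crank '[[0,0,-0.006,-5,-1.5,12,0],[0,0,-0.006,-5,-1.5,24,0],[0,0,-0.006,-5,-1.5,30,0],[0,0,-0.006,-5,-1.5,34,0],[0,0,-0.006,-5,-1.5,38,0]]' 40; python3 -m crank '[[0,0,0,0,0,4,0],[0,0,0,0,0,8,0],[0,0,0,0,0,12,0],[0,0,0,0,0,16,0],[0,0,0,0,0,18,0]]' ; python3 -m crank '[[0,0,0,0,0,1,0],[0,0,0,0,0,2,0]]'
```

```text
time_s: 4.97
ee_pos: [493.0, -57.7, 95.4]
tcp_rot: [-180.0, 0.0, -172.5]
contact_force: [-0.7, -0.1, -3.7]
opening: 43.2
time_s: 5.6
ee_pos: [492.3, -57.5, 76.6]
tcp_rot: [180.0, -0.0, -172.6]
contact_force: [-0.6, -0.5, -5.1]
opening: 43.3
time_s: 5.85
ee_pos: [492.5, -57.4, 75.0]
tcp_rot: [180.0, -0.0, -172.6]
contact_force: [-1.9, 0.9, -5.1]
opening: 43.7
```

```bash
python3 -m crank '[[0,0,0,0,0,1.5,0],[0,0,0,0,0,3,0],[0,0,0,0,0,3,0]]'; python3 -m crank '[[0,0,0,0,0,1.5,0],[0,0,0,0,0,1.5,0]]'
```

```text
time_s: 6.22
ee_pos: [492.5, -57.5, 71.9]
tcp_rot: [180.0, -0.0, -172.6]
contact_force: [-1.3, 0.5, -6.2]
opening: 43.4
time_s: 6.48
ee_pos: [492.7, -57.5, 71.0]
tcp_rot: [180.0, -0.0, -172.5]
contact_force: [-4.1, 0.7, -0.4]
opening: 43.2
```

```bash
python3 -m crank '[[0,0,0,0,0,0.7,0],[0,0,0,0,0,0.7,0.7],[0,0,0,0,0,0.7,0.7],[0,0,0,0,0,0.7,0.7]]'; python3 -m crank '[[0,0,0,0,0,-30,0.75],[0,0,0,0,0,-70,0.75],[0,0,0,0,0,-110,0.75],[0,0,0,0,0,-150,0.75],[0,0,0,0,0,-170,0.75]]'
python3 - <<'E'
from h import *
import pickle
d={n:shot(n,n+'4.png') for n in('scene','wrist')};pickle.dump(d,open('c4.pkl','wb'))
a=d['scene']['image'][130:260,190:370];a=cv2.resize(a,(540,390),interpolation=cv2.INTER_CUBIC)
b=cv2.resize(d['wrist']['image'],None,fx=.5,fy=.5)
o=np.zeros((592,640,3),np.uint8);o[:390,:540]=a;o[392:592,:320]=b;cv2.imwrite('pics/m4.png',o[...,::-1])
E
```

```text
time_s: 6.98
ee_pos: [493.3, -57.8, 70.3]
tcp_rot: [-180.0, 0.1, -172.6]
contact_force: [-0.2, -0.2, 0.6]
opening: 64.5
time_s: 7.6
ee_pos: [493.8, -57.9, 242.8]
tcp_rot: [-179.9, 0.2, -172.6]
contact_force: [0.3, -0.0, 0.2]
opening: 69.0
```

View pics/m4.png

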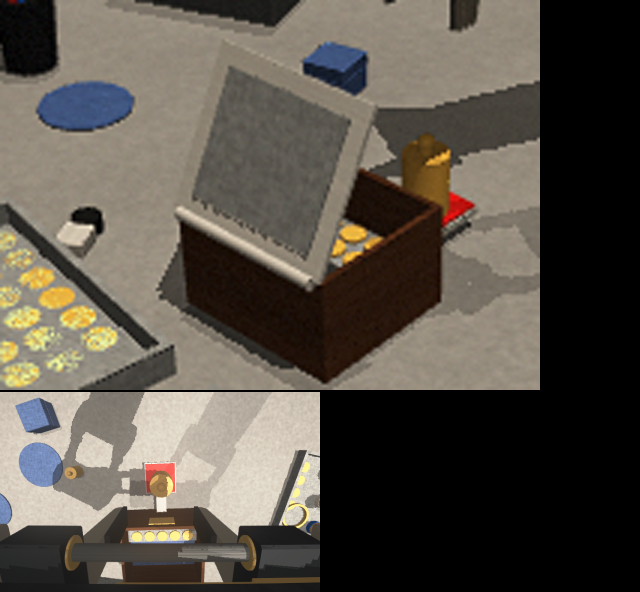

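The montage shows the lid fully raised, with the weight alone on the lever pad and the gripper clear. Next I'll check the box's front edge and move toward the red tube.

Run:
```python
from h import *
import pickle
d=pickle.load(open('c4.pkl','rb'));c=d['wrist'];h=cv2.cvtColor(c['image'],cv2.COLOR_RGB2HSV)
m=((h[...,0]<14)&(h[...,1]>90)&(h[...,2]<110)&(h[...,2]>15)).astype(np.uint8);m[:225]=0;m[300:]=0
n,l,st,cc=cv2.connectedComponentsWithStats(m)
for i in range(1,n):
  if st[i,4]>80:print(st[i])
f=np.array([np.cos(np.radians(7.5)),np.sin(np.radians(7.5))]);g=np.array([-f[1],f[0]]);B=np.array([639.6,-39])
for x,y in((-72,82),(-72,-82),(-66,76),(-66,-76)): print((x,y),proj(c,(*(B+x*f+y*g),98)).round(1))
# front top edge row for several columns
for u in(252,265,280,380,395,400):
  r=np.nonzero(m[:,u])[0]; print(u,r[:1],r[-1:], [((onz(c,u,r[0],98)[:2]-B)@np.c_[f,g]).round(1) for _ in [0] if len(r)])
for p in((428.5,331.5,230),):print(row(p,187.4),row((405,332,150),180,35))
```

```text
[ 252  233  138   40 3359]
[242 277  15  23 222]
(-72, 82) [408.5 271. ]
(-72, -82) [231.3 271. ]
(-66, 76) [401.7 277. ]
(-66, -76) [238.2 276.9]
252 [272] [299] [array([-71. , -62.9])]
265 [236] [270] [array([-106.4,  -49.3])]
280 [236] [270] [array([-106.4,  -35.8])]
380 [233] [267] [array([-109.3,   53.9])]
395 [288] [299] [array([-54.7,  70.4])]
400 [299] [299] [array([-43.2,  75.8])]
(array([-0.003,  0.006,  0.001]), array([ 14.8, 394.9,  11.6])) (array([ 0.037, -0.604,  0.127]), array([ 38.5, 398.7,  91.4]))
```

```bash
python3 -m crank '[[0,0,0,10,60,0,0.7],[0,0,0,20,120,0,0.7],[0,-0.2,0,30,180,0,0.7],[0,-0.4,0,40,240,0,0.7],[0,-0.61,0,45,300,0,0.7]]'; python3 -c "
from h import *
print(row((426.8,331.3,165),187.4,35))"
```

```text
time_s: 8.32
ee_pos: [408.3, 235.4, 239.6]
tcp_rot: [179.8, 32.6, -172.7]
contact_force: [1.6, 0.0, -0.4]
opening: 64.3
(array([ 0.002, -0.041, -0.001]), array([14.5, 92.6, 79.6]))
```

```bash
python3 -m crank '[[0,-0.03,0,5,50,10,0.7],[0,-0.03,0,10,93,40,0.7],[0,-0.03,0,14.5,93,80,0.7],[0,-0.03,0,14.5,93,80,0.7],[0,-0.03,0,14.5,93,80,0.7]]'
python3 - <<'E'
from h import *
import pickle
print(row((426.8,331.3,65.5),187.4,35))
c=shot('wrist','w5.png');pickle.dump(c,open('c5.pkl','wb'))
print([proj(c,(428.5,331.5,z)).round(1) for z in(76,6)])
E
```

```text
time_s: 8.95
ee_pos: [427.2, 329.9, 164.8]
tcp_rot: [180.0, 34.0, -172.6]
contact_force: [-0.3, -0.4, 0.1]
opening: 63.9
(array([ 0.   , -0.018,  0.   ]), array([55.6,  1.4, 82.3]))
[array([320.9, 145. ]), array([320.6,  87.7])]
```

View pics/w5.png

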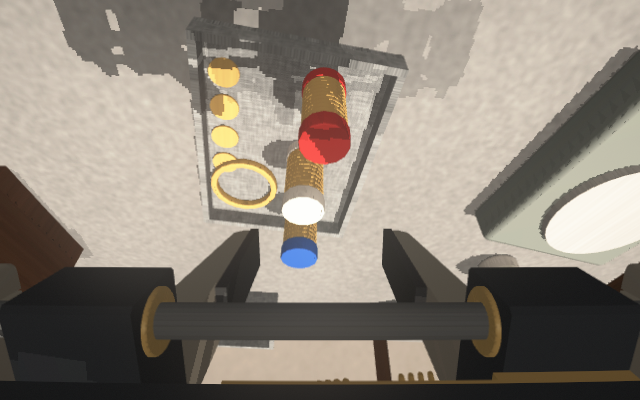

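The red cap's top is centred near (326,138), with white at (303,210) and blue at (299,257). That is slightly left of my prediction of (321,145).

Run:
```python
from h import *
import pickle
c=pickle.load(open('c5.pkl','rb'))
im=c['image'].astype(int);m=(im[...,0]>190)&(im[...,1]<110)&(im[...,2]<110);m[:100]=0;m[175:]=0
q=max(cv2.findContours(m.astype(np.uint8),0,1)[0],key=cv2.contourArea);print(cv2.fitEllipse(q),cv2.boundingRect(q))
for v in(136,138,140):
  p=onz(c,325.5,v,76);print(p)
  print(row((p[0]-1.7,p[1]-.2,65.5),187.4,35))
```

```text
((309.93963623046875, 149.4711151123047), (15.784335136413574, 39.620147705078125), 141.99571228027344) (299, 132, 29, 32)
[421.1 333.4  76. ]
(array([ 0.001, -0.017, -0.   ]), array([62.6,  4. , 78.8]))
[422.6 333.6  76. ]
(array([ 0.001, -0.017, -0.   ]), array([61.3,  4. , 79.6]))
[424.2 333.9  76. ]
(array([ 0.001, -0.017, -0.   ]), array([60. ,  4.1, 80.5]))
```

```bash
python3 -m crank '[[0,-0.017,0,15,4,18,0.7],[0,-0.017,0,30,4,40,0.7],[0,-0.017,0,45,4,60,0.7],[0,-0.017,0,59,4,81,0.7],[0,-0.017,0,59,4,81,0.7]]'; python3 -m crank '[[0,0,0,0,0,0,0.7],[0,0,0,0,0,0,0.2],[0,0,0,0,0,0,0.2],[0,0,0,0,0,0,0.2],[0,0,0,0,0,0,0.2]]' 20; python3 -c "
from h import *
print(row((424,333.5,195),187.4,35))"
```

```text
time_s: 9.62
ee_pos: [422.6, 332.9, 64.1]
tcp_rot: [-179.9, 34.9, -172.6]
contact_force: [-0.1, -0.7, 0.1]
opening: 64.1
time_s: 10.25
ee_pos: [423.2, 333.8, 64.7]
tcp_rot: [180.0, 35.0, -172.6]
contact_force: [-0.7, -0.9, 2.3]
opening: 33.6
(array([ 0.   , -0.001,  0.001]), array([ -75.3,   -0.4, -106.4]))
```

```bash
python3 -m crank '[[0,0,0,-15,0,-21,0.2],[0,0,0,-38,0,-53,0.2],[0,0,0,-57,0,-80,0.2],[0,0,0,-75,0,-106,0.2],[0,0,0,-75,0,-106,0.2]]'
python3 - <<'E'
from h import *
f=np.array([np.cos(np.radians(7.4)),np.sin(np.radians(7.4))]);B=np.array([639.6,-39])
t=lambda x,bot:(*(B+(x-1.7)*f),bot+58.7)
print(t(-110,130),row(t(-110,130),187.4,35))
E
```

```text
time_s: 10.88
ee_pos: [424.9, 334.7, 196.8]
tcp_rot: [179.8, 35.2, -172.7]
contact_force: [0.5, 0.3, -1.9]
opening: 33.2
(np.float64(528.8303311618088), np.float64(-53.38646813771376), 188.7) (array([ 0.003,  0.003, -0.001]), array([ -39. , -398.3,   36.2]))
```

```bash
python3 -m crank '[[0,0,0,-6,-60,6,0.2],[0,0,0,-12,-120,11,0.2],[0,0,0,-18,-180,17,0.2],[0,0,0,-24,-240,22,0.2],[0,0,0,-30,-300,27,0.2]]';python3 -m crank '[[0,0,0,-4,-40,4,0.2],[0,0,0,-9,-90,9,0.2],[0,0,0,-9,-98,9,0.2],[0,0,0,-9,-98,9,0.2]]'
python3 - <<'E'
from h import *
import pickle
f=np.array([np.cos(np.radians(7.4)),np.sin(np.radians(7.4))]);B=np.array([639.6,-39])
t=lambda x,bot:(*(B+(x-1.7)*f),bot+58.7)
print(row(t(-110,130),187.4,35),row(t(-40,115),187.4,35))
d={n:shot(n,n+'6.png') for n in('scene','wrist')};pickle.dump(d,open('c6.pkl','wb'))
a=d['scene']['image'][90:250,210:390];a=cv2.resize(a,(450,400),interpolation=cv2.INTER_CUBIC)
b=d['wrist']['image'][60:400,150:490]
o=np.zeros((400,800,3),np.uint8);o[:,:450]=a;o[:340,455:795]=b;cv2.imwrite('pics/m6.png',o[...,::-1])
E
```

```text
time_s: 11.5
ee_pos: [498.8, 49.1, 186.7]
tcp_rot: [179.9, 34.8, -172.6]
contact_force: [0.3, 0.7, -1.7]
opening: 33.9
time_s: 12.0
ee_pos: [524.0, -44.6, 184.9]
tcp_rot: [179.8, 34.7, -172.7]
contact_force: [0.8, 0.0, -2.1]
opening: 33.4
(array([ 0.002, -0.005, -0.002]), array([-5.2, -9.3, -1. ])) (array([ 0.002, -0.005, -0.002]), array([-54.2,  -9.3,  51.2]))
```

View pics/m6.png

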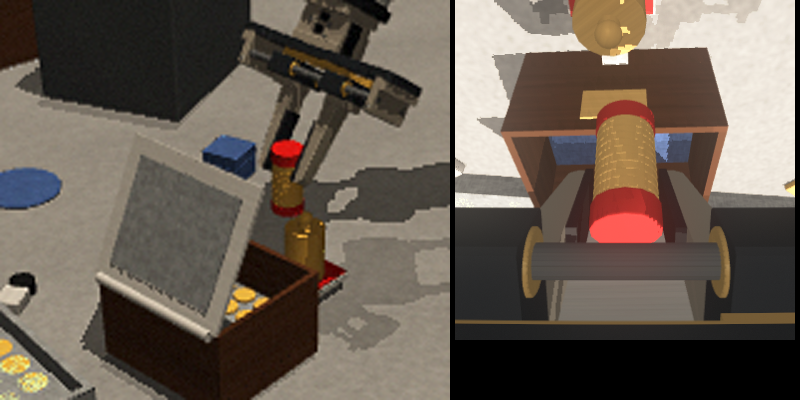

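The tube is held upright in front of the box at (287,175) in the left panel. The box's front top corners are at about (195,192) and (423,186) in wrist pixels. I'll use these to refine the box pose.

Run:
```python
from h import *
import pickle
d=pickle.load(open('c6.pkl','rb'));c=d['wrist']
a,b=onz(c,195.5,192,98),onz(c,422.5,186,98);v=(b-a)[:2];print(a,b,np.linalg.norm(v),np.degrees(np.arctan2(-v[0],v[1])))
y=np.radians(7.4);f=np.array([np.cos(y),np.sin(y)]);print('B',(a+b)[:2]/2+72*f)
```

```text
[ 580.1 -126.6   98. ] [553.3  34.9  98. ] 163.70855200630174 9.422046008936501
B [638.10032369 -36.57671705]
```

Run:
```python
from h import *
f=np.array([np.cos(np.radians(7.8)),np.sin(np.radians(7.8))]);B=np.array([638.3,-37])
t=lambda x,bot:(*(B+(x-1.7)*f),bot+58.7)
for a in((-105,118),(-38,118),(-38,56),(22,56),(22,24)): print(a,row(t(*a),187.8,35))
```

```text
(-105, 118) (array([-0.001, -0.004, -0.005]), array([-0.9, -9.2, 11.4]))
(-38, 118) (array([-0.001, -0.004, -0.005]), array([-55.9,  -8.9,  49.7]))
(-38, 56) (array([-0.001, -0.004, -0.005]), array([-20.5,  -9. , 100.6]))
(22, 56) (array([-0.001, -0.004, -0.005]), array([-69.8,  -8.7, 134.8]))
(22, 24) (array([-0.001, -0.004, -0.005]), array([-51.5,  -8.7, 161.1]))
```

```bash
python3 -m crank '[[0,0,-0.005,-1,-9,11,0.2],[0,0,-0.005,-28,-9,30,0.2],[0,0,-0.005,-56,-9,50,0.2],[0,0,-0.005,-38,-9,75,0.2],[0,0,-0.005,-20.5,-9,100,0.2]]'
python3 - <<'E'
from h import *
print(arm.get_obs()['contact_force'])
f=np.array([np.cos(np.radians(7.8)),np.sin(np.radians(7.8))]);B=np.array([638.3,-37])
t=lambda x,bot:(*(B+(x-1.7)*f),bot+58.7)
for a in((-38,56),(22,56),(22,24)): print(a,row(t(*a),187.8,35))
E
```

```text
time_s: 12.72
ee_pos: [599.8, -42.0, 116.0]
tcp_rot: [-179.8, 34.9, -172.0]
contact_force: [0.8, -0.7, -2.8]
opening: 33.6
[ 0.84165872 -0.6954431  -2.81086478]
(-38, 56) (array([-0.002, -0.001,  0.003]), array([ 1.4, -0.3,  0.6]))
(22, 56) (array([-0.002, -0.001,  0.003]), array([-47.7,  -0.4,  35. ]))
(22, 24) (array([-0.002, -0.001,  0.003]), array([-29.4,  -0.3,  61.2]))
```

```bash
python3 -m crank '[[0,0,0,-15,0,11,0.2],[0,0,0,-32,0,23,0.2],[0,0,0,-48,0,35,0.2],[0,0,0,-48,0,35,0.2]]';  python3 -m crank '[[0,0,0,6,0,9,0.2],[0,0,0,12,0,17,0.2],[0,0,0,18,0,25.5,0.2],[0,0,0,18,0,25.5,0.2]]'
```

```text
time_s: 13.22
ee_pos: [659.0, -34.2, 115.6]
tcp_rot: [-179.8, 34.9, -172.0]
contact_force: [-0.3, 0.1, -2.0]
opening: 33.5
time_s: 13.72
ee_pos: [657.2, -36.2, 82.5]
tcp_rot: [-179.9, 34.8, -172.3]
contact_force: [0.0, -0.7, -1.7]
opening: 33.5
```

```bash
python3 -m crank '[[0,0,0,0.6,0,0.8,0.2],[0,0,0,1.1,0,1.6,0.2],[0,0,0,1.1,0,1.6,0.2]]';  python3 -m crank '[[0,0,0,0.4,0,0.6,0.2],[0,0,0,0.4,0,0.6,0.2]]'
```

```text
time_s: 14.1
ee_pos: [658.6, -36.5, 82.7]
tcp_rot: [-179.8, 34.9, -172.2]
contact_force: [0.0, -0.3, -1.3]
opening: 34.0
time_s: 14.35
ee_pos: [658.5, -36.4, 81.7]
tcp_rot: [-179.8, 34.9, -172.2]
contact_force: [-0.5, 0.7, -2.0]
opening: 33.5
```

```bash
python3 -m crank '[[0,0,0,0.5,0,0.8,0.2],[0,0,0,0.5,0,0.8,0.2]]';  python3 -m crank '[[0,0,0,0.5,0,0.8,0.2],[0,0,0,0.5,0,0.8,0.2]]'; python3 -c "
from h import *
a=[arm.get_obs()['contact_force'].round(1)];print(a)
c=shot('wrist','w7.png');cv2.imwrite('pics/w7.png',c['image'][...,::-1])"
```

```text
time_s: 14.6
ee_pos: [658.6, -36.4, 80.8]
tcp_rot: [-179.8, 34.9, -172.2]
contact_force: [-0.3, 0.1, -1.7]
opening: 33.5
time_s: 14.85
ee_pos: [659.2, -36.5, 80.7]
tcp_rot: [-179.8, 35.0, -172.2]
contact_force: [-1.5, 0.3, 4.1]
opening: 33.4
[array([-1.5,  0.3,  4.1])]
```

Contact came with the tube's foot at z≈22, which is the well floor. I'll release and back out along the tool axis.

```bash
python3 -m crank '[[0,0,0,0,0,0,0.45],[0,0,0,0,0,0,0.55],[0,0,0,0,0,0,0.6],[0,0,0,0,0,0,0.6]]';  python3 -m crank '[[0,0,0,0,0,-15,0.6],[0,0,0,0,0,-50,0.6],[0,0,0,0,0,-90,0.6],[0,0,0,0,0,-130,0.6],[0,0,0,0,0,-170,0.6]]'
python3 - <<'E'
from h import *
import pickle
d={n:shot(n,n+'8.png') for n in('scene','wrist')};pickle.dump(d,open('c8.pkl','wb'))
a=d['scene']['image'][110:260,200:380];a=cv2.resize(a,(450,375),interpolation=cv2.INTER_CUBIC)
b=d['wrist']['image'][0:400,150:490]
o=np.zeros((400,800,3),np.uint8);o[:375,:450]=a;o[:400,455:795]=b;cv2.imwrite('pics/m8.png',o[...,::-1])
print(row((493.3,-57.8,200),187.8))
E
```

```text
time_s: 15.4
ee_pos: [658.5, -36.4, 79.6]
tcp_rot: [-179.8, 34.9, -172.2]
contact_force: [-0.1, 0.4, 0.6]
opening: 55.2
time_s: 16.02
ee_pos: [561.2, -49.0, 220.2]
tcp_rot: [-179.8, 34.9, -172.2]
contact_force: [0.9, -0.2, 0.2]
opening: 54.7
(array([-0.008,  0.616, -0.001]), array([ 71. ,   1.9, -21. ]))
```

View pics/m8.png

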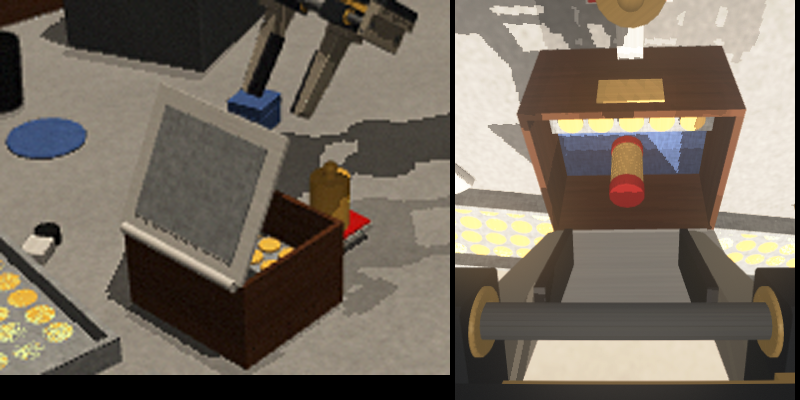

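The tube stands upright on the blue well floor (right panel, cap at (627,190)), and the lid is still raised by the weight. Now back to the weight.

```bash
python3 -m crank '[[0,0.1,0,20,1,-6,0.7],[0,0.25,0,40,2,-12,0.7],[0,0.4,0,55,2,-18,0.7],[0,0.5,0,71,2,-21,0.7],[0,0.616,0,71,2,-21,0.7]]'; python3 -m crank '[[0,0,0,0,0,0,0.7],[0,0,0,0,0,0,0.7]]'
python3 - <<'E'
from h import *
c=camera('wrist');print(row((493.3,-57.8,72),187.5))
h=cv2.cvtColor(c['image'],cv2.COLOR_RGB2HSV)
g=(h[...,0]>10)&(h[...,0]<30)&(h[...,1]>110);g[:,:260]=0;g[:,380:]=0;g[:100]=0;g[235:]=0
n,l,st,cc=cv2.connectedComponentsWithStats(g.astype(np.uint8));print([(s,q.round()) for s,q in zip(st[1:],cc[1:]) if s[4]>100], proj(c,(493.3,-57.8,85)),proj(c,(493.3,-57.8,25)))
E
```

```text
time_s: 16.75
ee_pos: [491.3, -56.2, 194.2]
tcp_rot: [-179.9, -0.7, -172.3]
contact_force: [0.4, 0.6, -0.3]
opening: 64.6
time_s: 17.0
ee_pos: [492.0, -56.2, 194.9]
tcp_rot: [-179.9, -0.3, -172.3]
contact_force: [-0.3, 0.2, 0.2]
opening: 64.8
(array([-0.002, -0.006,  0.003]), array([ -2. ,  -1.4, 123.2]))
[(array([ 291,  169,   56,   64, 2755], dtype=int32), array([319., 201.]))] [316.83157691 207.03280832] [317.4994922  190.78345081]
```

```bash
python3 -m crank '[[0,0,0.003,-2,-1.5,35,0.7],[0,0,0.003,-2,-1.5,70,0.7],[0,0,0.003,-2,-1.5,100,0.7],[0,0,0.003,-2,-1.5,123,0.7],[0,0,0.003,-2,-1.5,123,0.7]]'; python3 -m crank '[[0,0,0,0,0,0,0.3],[0,0,0,0,0,0,0.0],[0,0,0,0,0,0,0.0],[0,0,0,0,0,0,0.0],[0,0,0,0,0,0,0.0]]' 35;  python3 -m crank '[[0,0,0,0,0,-8,0.0],[0,0,0,0,0,-16,0.0],[0,0,0,0,0,-26,0.0],[0,0,0,0,0,-40,0.0],[0,0,0,0,0,-60,0.0]]'
```

```text
time_s: 17.68
ee_pos: [491.7, -57.7, 71.3]
tcp_rot: [-179.9, -0.5, -172.5]
contact_force: [-0.6, 0.2, -0.4]
opening: 64.5
time_s: 18.3
ee_pos: [494.2, -58.1, 73.6]
tcp_rot: [-179.8, -0.3, -172.5]
contact_force: [-0.7, 2.3, 5.4]
opening: 43.6
time_s: 18.92
ee_pos: [493.5, -57.8, 133.3]
tcp_rot: [-179.9, -0.4, -172.5]
contact_force: [0.7, -0.5, -8.6]
opening: 43.3
```

```bash
python3 -c "
from h import *
print(row((498.5,-330,140),187.5))"; python3 -m crank '[[0,0,0,5,-54,-10,0.0],[0,0,0,10,-108,-10,0.0],[0,0,0,16,-162,-10,0.0],[0,0,0,22,-216,-8,0.0],[0,0,0,30,-270,-7,0.0]]'; python3 -c "
from h import *
print(row((498.5,-330,140),187.5),row((498.5,-330,56),187.5))"
```

```text
(array([-0.002, -0.008,  0.   ]), array([  30.7, -270.5,   -5.8]))
time_s: 19.55
ee_pos: [499.5, -331.3, 141.3]
tcp_rot: [-179.8, -0.4, -172.5]
contact_force: [0.7, 0.1, -7.8]
opening: 43.3
(array([-0.003, -0.006,  0.   ]), array([0.8, 1.4, 1.3])) (array([-0.003, -0.006,  0.   ]), array([ 0.3,  1.7, 85.3]))
```

```bash
python3 -m crank '[[0,0,0,1,1,25,0.0],[0,0,0,1,1,50,0.0],[0,0,0,1,1,70,0.0],[0,0,0,1,1,82,0.0],[0,0,0,1,1,85,0.0]]'; python3 -m crank '[[0,0,0,0,0,2,0.0],[0,0,0,0,0,4,0.0],[0,0,0,0,0,4,0.0]]'; python3 -m crank '[[0,0,0,0,0,1,0.0],[0,0,0,0,0,2,0.0],[0,0,0,0,0,2,0.0]]'
```

```text
time_s: 20.18
ee_pos: [497.8, -328.6, 55.2]
tcp_rot: [-179.9, -0.4, -172.5]
contact_force: [0.5, 0.7, -8.0]
opening: 43.3
time_s: 20.55
ee_pos: [499.0, -329.5, 54.1]
tcp_rot: [-179.7, -0.3, -172.5]
contact_force: [-1.2, 4.5, 5.8]
opening: 43.2
time_s: 20.92
ee_pos: [499.1, -329.5, 54.0]
tcp_rot: [-179.8, -0.3, -172.5]
contact_force: [-6.9, 8.6, 20.1]
opening: 43.2
```

```bash
python3 -m crank '[[0,0,0,0,0,-1.5,0.0],[0,0,0,0,0,-1.5,0.0],[0,0,0,0,0,-1.5,0.5],[0,0,0,0,0,-1.5,0.7],[0,0,0,0,0,-1.5,0.7]]'; python3 -m crank '[[0,0,0,0,0,-15,0.7],[0,0,0,0,0,-60,0.7],[0,0,0,0,0,-110,0.7],[0,0,0,0,0,-160,0.7],[0,0,0,0,0,-190,0.7]]'
python3 - <<'E'
from h import *
import pickle
d={n:shot(n,n+'9.png') for n in('scene','wrist','side')};pickle.dump(d,open('c9.pkl','wb'))
c=d['wrist'];h=cv2.cvtColor(c['image'],cv2.COLOR_RGB2HSV)
b=(abs(h[...,0].astype(int)-111)<14)&(h[...,1]>60);b[220:]=0
for q in cv2.findContours(b.astype(np.uint8),0,1)[0]:
  if cv2.contourArea(q)>800:
    P=np.array([onz(c,*p,4)[:2] for p in q[:,0]]).astype(np.float32); print(q[:,0].min(0),q[:,0].max(0),cv2.minEnclosingCircle(P))
a=cv2.resize(d['scene']['image'][120:320,190:510],(640,400),interpolation=cv2.INTER_CUBIC)
o=np.zeros((600,800,3),np.uint8);o[:400,:640]=a;o[400:600,:320]=cv2.resize(c['image'],(320,200),interpolation=cv2.INTER_AREA);o[400:600,325:645]=cv2.resize(d['side']['image'],(320,200),interpolation=cv2.INTER_AREA)
cv2.imwrite('pics/m9.png',o[...,::-1])
E
```

```text
time_s: 21.55
ee_pos: [498.2, -329.5, 51.6]
tcp_rot: [-179.8, -0.3, -172.5]
contact_force: [-0.1, 0.5, 0.3]
opening: 63.1
time_s: 22.18
ee_pos: [499.9, -329.1, 245.9]
tcp_rot: [-179.6, -0.2, -172.5]
contact_force: [0.9, 0.3, -0.0]
opening: 64.3
[280 129] [365 212] ((497.8543395996094, -329.9104919433594), 49.07207107543945)
[318  46] [379 109] ((393.219970703125, -315.6040954589844), 37.81245040893555)
```

View pics/m9.png

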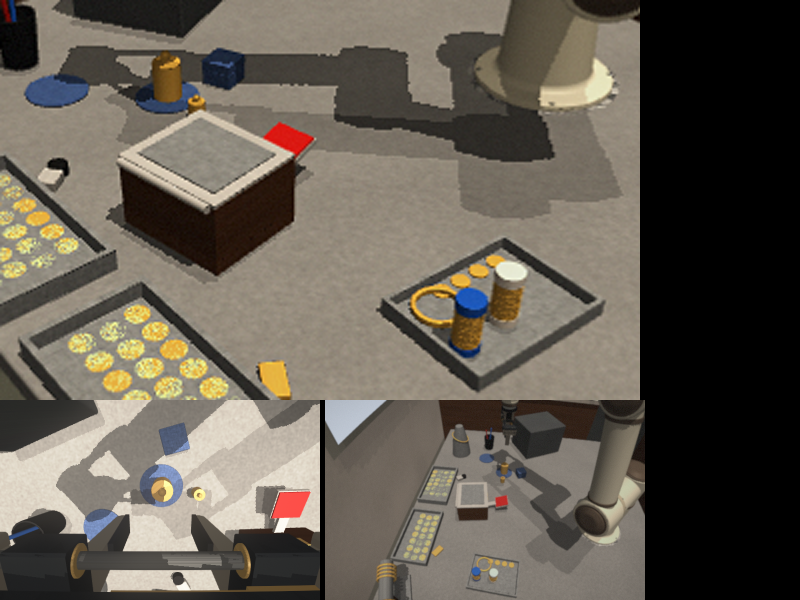

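The lid is shut and the lever is up. The weight stands centred on its blue pad at (166,80), the bystanders look unmoved, and the gripper is clear.

```bash
python3 -m crank '[[0,0,0,0,0,0,0.7],[0,0,0,0,0,0,0.7]]'; python3 -c "
from rig import workorder
print(workorder.sign_off())"
```

```text
time_s: 22.58
ee_pos: [498.3, -327.6, 239.2]
tcp_rot: [-180.0, -0.5, -172.5]
contact_force: [0.1, 0.5, 0.3]
opening: 64.1
the job is handed in; nothing more can be done
None
```

The red tube is banked and the job is handed in, at 22.6 s of the 64 s allowed. I set the weight on the lever and let go, and it held the lid fully raised on its own. Then I stood the tube in the well with the tool tilted 35°, lifted the weight off so the lid fell shut, and put the weight back on its blue pad.

**Last checks:**
- **Tube:** it stood upright, seen just before the lid closed. Contact came with its foot at 22 mm, the height of the well floor, about 22 mm behind the box's origin.
- **Lid and lever:** the lid is flat and the lever is up.
- **Weight:** it stands near the middle of the left-most blue pad, at (498, -330). The gripper is clear of it.
- **Everything else:** bystanders looked unmoved in the last pictures.

**Disagreements:**
- The first scene-camera picks of the box were about 8–10 mm off the wrist camera. I used the wrist values, which matched the box's 164 mm width.
- When I set the weight down, contact came about 2 mm higher than expected and I pressed with about 20 N before easing off. It looked upright afterwards.
- I could not see the tube after the lid closed.

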